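# Shim a rocking shop display stand level

### The arm

A 6-joint arm with a two-finger parallel gripper is mounted at the origin on the work surface. World frame = base frame: x ahead of the robot, y to its left, z up, the work surface at z = 0. Lengths are in m, angles in rad, forces in N, time in s.
With the tool pointing down it reaches from about 0.35 to 0.85 m from the base axis. Payload 8.1 kg.
Tool frame: the origin (TCP) lies midway between the tips of the shut fingers; the grasp point (between the pads) lies 19 mm behind it; z points along the fingers, y is the direction in which the jaws open and shut (so a half turn about z gives the same grasp; the last joint's range is limited). The gripper opens to 93 mm and grips with 3 to 60 N. Pads are 15 mm wide; open, the fingers measure 128 mm over their backs; the gripper's body (75 mm by 188 mm) begins 65 mm behind the grasp point.
Start: joints at [-1.265, 0.13, 1.488, -0, 1.523, -0.085], TCP at [0.229, -0.555, 0.219] pointing down, gripper open.
Joint ranges: [-2.96, 2.96], [-0.89, 2.26], [0.02, 2.5], [-1.34, 4.48], [0, 2.73], [-2.66, 2.66]. Speed limits (rad/s): [2.39, 2.39, 2.79, 3.14, 3.14, 3.14].

### API

Orientations are given as a rotation vector (axis times angle).
In Python, from plant import monitor, eyes, ticket gives the robot as it stands.
- The arm moves only by the tool send_rows, never from a script. Its argument "motion" is a list of rows, each a list of 2 entries, a list of its own where there are three numbers: the shift along the tool's x, y, z in m, then the turn about the tool's z in degrees. In form: [[[dx, dy, dz], twist], ...]. A call has 1 to 12 rows; each row is the pose to reach, as a shift and turn from the pose commanded when the call began, along the tool's axes at that moment; what a row does not reach only later rows make up. A row lasts 1/8 s, in which the tool goes at most 62.5 mm and 10.7 degrees, less where a joint would pass 70% of its speed; a pose out of reach is approached as far as the arm can. A call with a gripper value outside its range is refused whole. "jaw" is the finger opening in m, from 0 to 0.093, set as the call begins (left out, the last holds). The fingers move at their own pace and stop on an object; "squeeze" is the grip in N (left out, the last holds). Time passes only in rows, so rows that repeat a pose let the fingers close. It gives the time, the measured TCP pose, the force and the opening at its end, in the units of the state.
- monitor.read_state(): the state, without advancing time (a new reading comes with each control period).
- eyes.read_camera(name): name is "side" or "top" or "wrist"; returns the picture (400x640x3 uint8, red, green, blue); there is no depth.
- eyes.camera_model(name): a dict with "mtx" (3x3 intrinsics, pixels), "cam_to_world" (4x4, takes a point from camera to world coordinates); the wrist camera has in their place "mount" (4x4, takes a point from camera to tool coordinates, whose origin is the TCP and whose axes are the flange's). Camera axes: x right, y down, z forward; pixel columns grow to the right and rows downward; lengths in m; the calibration is good to about 2 mm. The wrist camera is an equidistant fisheye: a pixel r from the principal point sees the ray r / f radians off the axis. A picture is of the moment at which its call begins: read the wrist's pose just before it. camera_model takes no time and is no camera call.
- ticket.close_job(): hands the job in, once; it reports no verdict.
The state is a dict: "t": time; "q": joint angles; "dq": joint speeds; "joint_torque": joint torques, N m; "tool_pos": TCP position; "orientation": TCP orientation; "force": force on the tool from outside, world axes, zero at the start; "wrist_torque": the same for the moment, N m; "opening": finger opening in m.
Only numpy, scipy, OpenCV 4.12 (cv2) and the standard library are available. Lean on these libraries where they do the work, as an engineer would, in place of code of your own. Each camera call takes 0.05 s, during which the arm holds its last target.

### The job

The display stand on the shop counter has dropped at the corner nearest the robot. Take the wedge shim, slide it thin end first along the counter under that corner's foot and ease it in until the bubble of the level on the stand sits between its two lines, then leave it wedged there. Be gentle: do not ram the shim, do not lift or press the stand by hand, and leave the other things on the counter where they are.

Things in the scene. Friction and masses are not known exactly. Their poses are not given: they have to be found in the camera images.
- foot_spot (a point): Point on the counter straight below the low foot (a black rubber ball, 22 mm across) of the stand's low corner; fixed, does not tilt. x is level and points from the low foot to the stand's middle: slide the shim in along it, grip on the -x side; z up. The ball now hangs 1 to 13 mm clear of the counter. The foot's length differs and is unknown: with the stand level, the ball's bottom is 11 to 23 mm up.
- stand: The stand's fixed part: two side feet on which the plate rocks, 170 mm from foot_spot in x and 165 mm to either side. Origin and axes are those of foot_spot.
- riser: The stand's rocking part: pale grey square plate, 272 mm a side, 16 mm thick, set cornerwise, underside 44 mm up when level; its corner reaches 22 mm past the foot. Origin: underside, middle. It now hangs on its stop, foot 10 mm (3.4 degrees) below level, and will bear on the shim with 4 to 8 N. Fixed on it, 70 mm tall jars 115 mm either side of the middle line, a carton at the far corner.
- level (a point): Middle of the clear tube of the level, which lies on the plate along the stand's middle line: a 150 x 28 mm dark steel bar, its near end 65 mm from foot_spot in x, the tube 84 mm long and 22 mm across with two black lines 14 mm either side of its middle, top 98 mm above the counter. The bubble is white and 20 mm long.
- bubble (a joint): Bubble's place in the tube, 0.01 per mm: 0 midway between the lines, positive away from the low foot. It runs to the high side, 12 mm (0.12) per degree of tilt, up to 24 mm (0.24) at either end (2 degrees and more): starts at +0.24 and falls as the low corner rises; 1 mm (0.01) is 0.25 mm of height at the foot. Settles in about 0.7 s. Centred: within 4 mm (0.04) of 0.
- shim_grip (a point): Centre of the upright grip block (30 mm long in x, 36 wide in y, 34 tall) at the shim's thick end, 17 mm above its underside. The shim is grey plastic, 148 mm long, 36 wide, about 90 g, lying flat; x runs from the grip to the thin end, z up.
- shim_tip (a point): Middle of the shim's thin end, 1 mm above its underside, 133 mm from shim_grip along x. From the grip block a flat 12 mm long and 26 mm high leads to a ramp 106 mm long that falls evenly from 26 mm to 2 mm at the thin end (0.226 mm per mm).
- shim: The whole wedge shim; origin in the middle of its underside, x towards the thin end, which is 74 mm away. It stays by friction where it is left under the foot. Easing it in takes about 8 to 15 N; bearing down on it adds drag.
- packer: A flat grey plastic packer without taper, 110 x 36 x 19 mm; not the shim, leave it. Origin under its centre (as with all that follow).
- roll: Roll of blank labels, 50 mm across, 22 mm tall, leave it.
- soap_a: Small soap carton, 60 x 36 x 30 mm, leave it.
- soap_b: Larger soap carton, 60 x 90 x 36 mm, leave it.
- bottle_a: Bottle with a white cap, 42 mm across, 130 mm tall, leave it.
- bottle_b: Another such bottle, leave it.
- pricer: Hand label applicator lying on the counter, 200 mm long, 36 mm wide, 84 mm tall, leave it.
Not all that is in view belongs to the job. Leave any black or blue look-alike of the shim alone.

How it is judged:
On the way, in this order (a step that is already met when the one before it is completed fails the run):
1. the shim, flat on the counter, bears the low foot on its ramp (contact force between shim and riser above 0.5 N and x of shim_tip in the frame of stand above 0 m and z of shim_grip in the frame of stand below 0.022 m), for 0.1 s.
2. the bubble sits between the lines with the foot on the shim (value of joint bubble between -0.04 and 0.04 rad and contact force between shim and riser above 0.5 N and z of shim_grip in the frame of stand below 0.022 m), for 0.3 s.
At the end, for the whole second after the job is handed in: The bubble stands within 4 mm of the middle, the stand's low foot rests on the shim (over 0.5 N), the shim lies flat on the counter (grip centre under 22 mm), and shim and stand are at rest (all of step 2 and linear speed of shim below 0.005 m/s and angular speed of riser below 0.01 rad/s); the robot touches nothing.
It fails at once if the shim is rammed or jammed against the stand (over 15 N between them) (contact force between shim and riser above 15 N).
It fails at once if the stand is lifted or pressed by hand (over 3 N from the robot) (contact force between any of the fingers, the arm and riser above 3 N).
It fails at once if one of the other things is moved more than 25 mm or knocked over (distance of any of packer, roll, soap_a, soap_b, bottle_a, bottle_b, pricer from where it was at the start of the episode above 0.025 m or angle between any of packer, roll, soap_a, soap_b, bottle_a, bottle_b, pricer's own z axis and vertical above 0.5 rad).
It also fails if it takes over 67 s, if anything falls off the work surface, if the arm or the gripper's body presses on something with over 40 N, if the wrist force passes 120 N, or if a joint passes its speed limit or range.

## Working session

There is one attempt and no reset: what is moved stays moved. The work goes in short steps, Python scripts to look and compute and a tool call to move; the robot and the scene stay as the last step left them, time stands still between calls to the robot, and variables do not carry over. Pictures are saved under pics/ and viewed, and the job is handed in when it is done.

Besides the shell and the picture viewer there is one more tool, called after "Emit:" by a JSON object that holds its "fn" and its "kwargs". send_rows: Moves the arm, as the interface text tells. Its arguments: {"type":"object","properties":{"motion":{"type":"array","items":{"type":"array"}},"jaw":{"type":"number"},"squeeze":{"type":"number"}},"required":["motion"]}

```bash
mkdir -p pics
python3 - <<'E'
from plant import monitor, eyes
import cv2
s=monitor.read_state(); print({k:s[k] for k in('t','tool_pos','orientation','opening','force')})
for n in('top','side','wrist'):
    im=eyes.read_camera(n); cv2.imwrite(f'pics/{n}0.png',im[:,:,::-1])
    print(n,eyes.camera_model(n))
E
```

```text
{'t': 0.0, 'tool_pos': array([ 0.22839703, -0.55418259,  0.2175644 ]), 'orientation': array([-3.07995929e+00, -6.09610791e-01,  3.46196476e-04]), 'opening': 0.09292883347028634, 'force': array([ 0.05190407,  0.40836937, -0.12831425])}
top {'mtx': array([[448.85934141,   0.        , 324.28841982],
       [  0.        , 448.85934141, 199.08216359],
       [  0.        ,   0.        ,   1.        ]]), 'cam_to_world': array([[ 0.02828434, -0.99436956,  0.10212336,  0.38303536],
       [-0.99951394, -0.02679398,  0.0159363 , -0.04347982],
       [-0.01311028, -0.10252447, -0.99464408,  1.61996897],
       [ 0.        ,  0.        ,  0.        ,  1.        ]])}
side {'mtx': array([[427.96824425,   0.        , 318.46622568],
       [  0.        , 427.96824425, 190.68679448],
       [  0.        ,   0.        ,   1.        ]]), 'cam_to_world': array([[-0.85747048, -0.29145613,  0.4240256 , -0.03008668],
       [-0.51417408,  0.51615626, -0.6849874 ,  0.89958494],
       [-0.01921969, -0.80537944, -0.59244794,  0.8792872 ],
       [ 0.        ,  0.        ,  0.        ,  1.        ]])}
wrist {'mtx': array([[309.70691629,   0.        , 318.40579703],
       [  0.        , 309.70691629, 196.41162767],
       [  0.        ,   0.        ,   1.        ]]), 'mount': array([[-8.55290613e-04, -9.56828875e-01, -2.90650601e-01,
         8.07409455e-02],
       [ 9.99999055e-01, -5.05658798e-04, -1.27803233e-03,
         8.79964527e-04],
       [ 1.07588820e-03, -2.90651420e-01,  9.56828404e-01,
        -1.65783630e-01],
       [ 0.00000000e+00,  0.00000000e+00,  0.00000000e+00,
         1.00000000e+00]])}
```

View pics/top0.png

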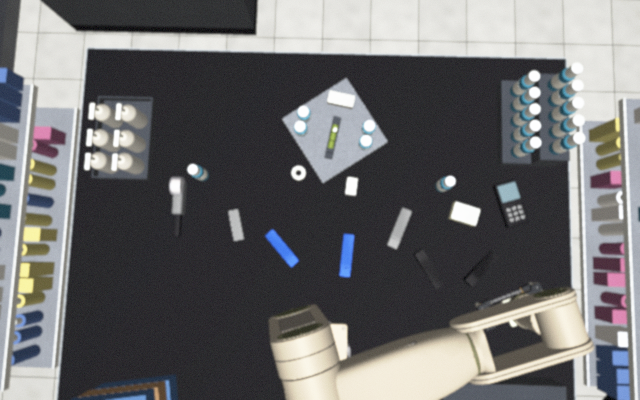

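View pics/side0.png

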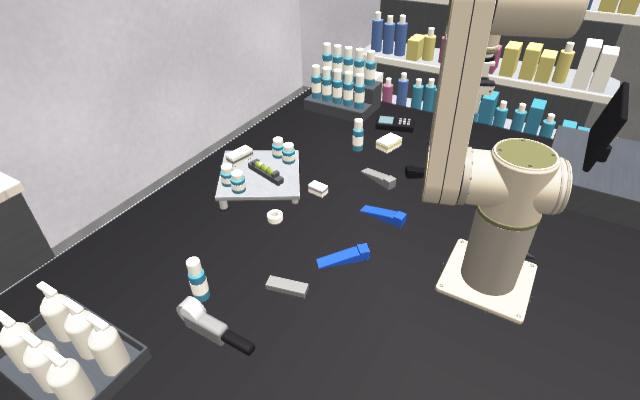

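View pics/wrist0.png

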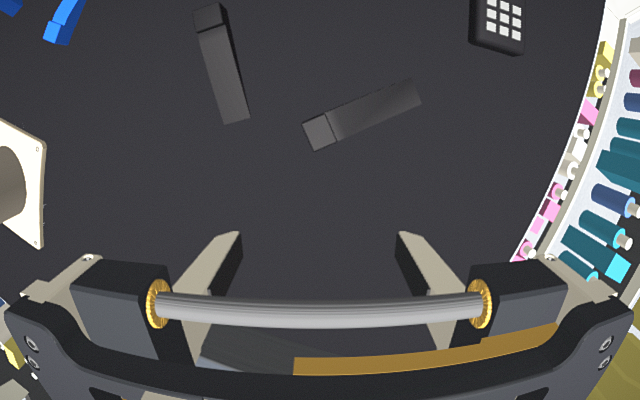

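Two grey candidates: top (236,225) / side (287,286), which looks flat, so likely the packer. Top (400,228) / side (378,178) has a grip block and a taper, so it fits the shim. The blue and black pieces are look-alikes. I'll confirm in an enlarged crop.

Run:
```python
import cv2,numpy as np
t=cv2.imread('pics/top0.png');s=cv2.imread('pics/side0.png')
a=cv2.resize(t[195:260,370:440],(390,362),interpolation=cv2.INTER_CUBIC)
b=cv2.resize(s[155:200,345:415],(390,251),interpolation=cv2.INTER_CUBIC)
c=cv2.resize(t[160:260,260:0:-1][:,::-1][:, :],(10,10))
d=cv2.resize(t[70:200,270:400],(390,390),interpolation=cv2.INTER_CUBIC)
im=np.zeros((600,800,3),np.uint8); im[:362,:390]=a; im[:251,400:790]=b
im[205:205+0]=0
d=cv2.resize(t[70:195,275:395],(330,340),interpolation=cv2.INTER_CUBIC)
im[255:595,400:730]=d
e=cv2.resize(s[270:305,255:320],(390,210),interpolation=cv2.INTER_CUBIC); im[370:580,:390]=e
cv2.imwrite('pics/crop0.png',im)
```

```text
(no output)
```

View pics/crop0.png

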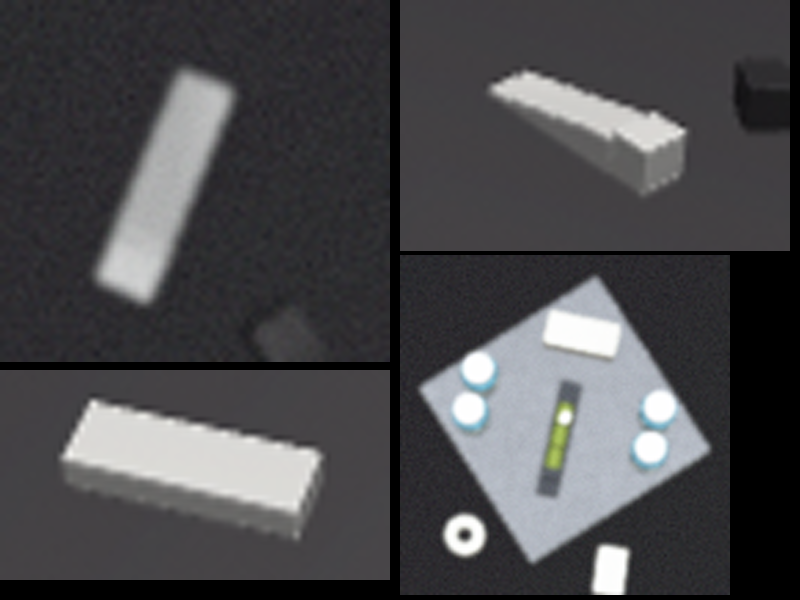

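Confirmed. The piece at top (400,228) has the grip block at its lower-left end (~(392,247)) and tapers to (407,209). The piece at (236,225) is an even-thickness slab, so it is the packer. The stand's low corner is at about top (323,183), because the bubble is at the far end. Next I'll fit poses.

```bash
cat > h.py <<'E'
import numpy as np,cv2
from scipy.optimize import least_squares
from plant import monitor,eyes
from scipy.spatial.transform import Rotation as R
def proj(n,P,pose=None):
    m=eyes.camera_model(n);P=np.atleast_2d(P)
    if n=='wrist':
        T=np.eye(4);T[:3,3]=pose[0];T[:3,:3]=R.from_rotvec(pose[1]).as_matrix();T=T@m['mount']
    else: T=m['cam_to_world']
    c=(P-T[:3,3])@T[:3,:3]; K=m['mtx']
    if n=='wrist':
        r=np.hypot(c[:,0],c[:,1]);th=np.arctan2(r,c[:,2]);c2=c[:,:2]/r[:,None]*th[:,None]
        return c2*K[0,0]+K[:2,2]
    return c[:,:2]/c[:,2:]*K[0,0]+K[:2,2]
def yaw(P,x,y,a):
    c,s=np.cos(a),np.sin(a);P=np.atleast_2d(P)
    return np.c_[x+c*P[:,0]-s*P[:,1],y+s*P[:,0]+c*P[:,1],P[:,2]]
def tilt(P,deg):  # stand-frame pts (level), near corner down by deg about x=.17,z=.044
    a=np.radians(deg);p=np.array(P,float)-[.17,0,.044]
    c,s=np.cos(a),np.sin(a)
    return np.c_[c*p[:,0]+0*s+ -0*p[:,0]-s*p[:,2]*-1*-1, p[:,1], s*p[:,0]+c*p[:,2]]+[.17,0,.044]
def pts(mask,n=4):
    cs,_=cv2.findContours(mask,cv2.RETR_EXTERNAL,cv2.CHAIN_APPROX_NONE)
    return max(cs,key=cv2.contourArea)[:,0,:]
E
python3 - <<'E'
from h import *
t=cv2.imread('pics/top0.png').astype(float)
def mask(x0,x1,y0,y1,thr,k=8):
    g=t[y0:y1,x0:x1].mean(2);g=cv2.resize(g,None,fx=k,fy=k,interpolation=cv2.INTER_CUBIC)
    return (g>thr).astype(np.uint8)
def quad(m,x0,y0,k=8):
    c=pts(m); h=cv2.convexHull(c)
    for e in np.linspace(.01,.12,60):
        q=cv2.approxPolyDP(h,e*cv2.arcLength(h,True),True)
        if len(q)==4:break
    q=q[:,0,:].astype(float)
    return (q+.5)/k-.5+[x0,y0]
qp=quad(mask(270,395,70,190,90),270,70); print(qp)
qs=quad(mask(375,425,198,258,90),375,198); print(qs)
def order(q,proj_):  # nearest assignment
    from scipy.optimize import linear_sum_assignment
    d=np.linalg.norm(q[:,None]-proj_[None],axis=2);i,j=linear_sum_assignment(d);o=np.empty_like(proj_);o[j]=q[i];return o
d=.1923
C=tilt([[.17-d,0,.06],[.17,d,.06],[.17+d,0,.06],[.17,-d,.06]],3.4); print(C)
def fit(q,C,p0,nm):
    o=order(q,proj('top',yaw(C,*p0)))
    r=least_squares(lambda p:(proj('top',yaw(C,*p))-o).ravel(),p0); print(nm,r.x,np.degrees(r.x[2]),r.fun.round(2)); return r.x
fit(qp,C,[.6,-.03,-.2],'stand')
S=[[-.015,.018,.034],[-.015,-.018,.034],[.133,.018,.002],[.133,-.018,.002]]
fit(qs,S,[.38,-.26,-.4],'shim')
E
```

```text
[[345.8125  77.1875]
 [387.3125 141.3125]
 [322.5625 182.9375]
 [281.4375 118.3125]]
[[403.8125 207.0625]
 [411.5625 212.5625]
 [394.5625 249.0625]
 [386.5625 243.0625]]
[[-0.02291042  0.          0.04856722]
 [ 0.1690511   0.1923      0.05997184]
 [ 0.36101262  0.          0.07137645]
 [ 0.1690511  -0.1923      0.05997184]]
stand [ 0.62532211 -0.0145471  -0.19107637] -10.947869821837429 [-0.1  -0.37  0.07  0.17  0.01  0.32  0.02 -0.11]
shim [ 0.39963864 -0.26100086 -0.46124778] -26.427551011718023 [-0.81  0.66  0.34 -0.48 -0.34  0.32  0.83 -0.51]
```

Emit:
{"fn": "send_rows", "kwargs": {"motion": [[[0.02,-0.015,0],-10],[[0.045,-0.035,0.005],-20],[[0.075,-0.055,0.01],-30],[[0.105,-0.08,0.015],-41],[[0.135,-0.103,0.02],-51],[[0.165,-0.125,0.025],-62],[[0.195,-0.148,0.03],-72],[[0.22,-0.167,0.035],-83],[[0.24,-0.182,0.04],-93],[[0.255,-0.194,0.045],-104],[[0.265,-0.201,0.05],-114],[[0.271,-0.205,0.055],-125]], "jaw": 0.093}}

```text
t: 1.65
tool_pos: [0.4012, -0.2612, 0.1632]
orientation: [-0.878, -3.016, -0.0]
force: [0.2, -0.3, -0.0]
opening: 0.0932
```

Emit:
{"fn": "send_rows", "kwargs": {"motion": [[[0,0,0],-6],[[0,0,0],-6],[[0,0,0],-6]]}}

```text
t: 2.02
tool_pos: [0.401, -0.262, 0.1636]
orientation: [-0.734, -3.055, -0.0]
force: [0.3, -0.1, 0.2]
opening: 0.0928
```

Run:
```python
from h import *
s=monitor.read_state();print(s['t'],s['tool_pos'],s['orientation'],s['q'])
w=eyes.read_camera('wrist')[:,:,::-1].copy();cv2.imwrite('pics/w1.png',w)
S=[[-.015,.018,.034],[-.015,-.018,.034],[.133,.018,.002],[.133,-.018,.002]]
for p in proj('wrist',yaw(S,.39964,-.261,-.46125),(s['tool_pos'],s['orientation'])):
    print(p);cv2.circle(w,tuple(int(v) for v in p),3,(0,0,255),1)
Rm=R.from_rotvec(s['orientation']).as_matrix();print('yaw',np.degrees(np.arctan2(Rm[1,0],Rm[0,0])),Rm[:,2])
cv2.imwrite('pics/w1a.png',w)
```

```text
2.025 [ 0.40098672 -0.26200925  0.16359635] [-7.33732964e-01 -3.05462079e+00 -7.23597191e-05] [-6.85867613e-01 -1.69942574e-01  1.88557907e+00  4.67713586e-06
  1.42605246e+00 -1.78518838e+00]
[337.75229543 171.39160001]
[300.87609752 171.79200067]
[334.87893697 283.14084995]
[305.94715892 283.45534098]
yaw 152.98640151685058 [-7.15946227e-05  6.45745532e-05 -9.99999995e-01]
```

View pics/w1a.png

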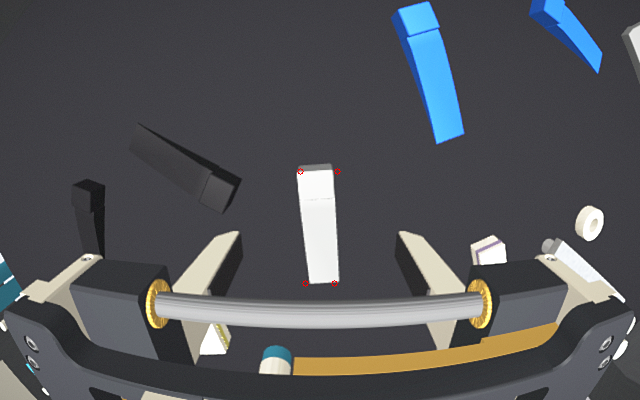

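Run:
```python
import cv2
w=cv2.imread('pics/w1.png');cv2.imwrite('pics/w1c.png',cv2.resize(w[155:295,285:355],(400,800)[0:1]+(600,) if 0 else (300,600),interpolation=cv2.INTER_CUBIC))
```

```text
(no output)
```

View pics/w1c.png

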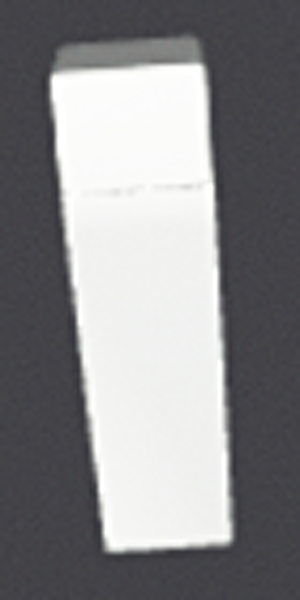

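Run:
```python
from h import *
pose=(np.array([.40098672,-.26200925,.16359635]),np.array([-.733732964,-3.05462079,-7.2e-5]))
S=np.array([[-.015,.018,.034],[-.015,-.018,.034],[.015,.018,.034],[.015,-.018,.034],[.133,.018,.002],[.133,-.018,.002]])
o=np.array([[332.8,170.4],[297.1,172.0],[334,197.5],[299.5,199.3],[338.9,282.2],[309.5,283.3]])
r=least_squares(lambda p:(proj('wrist',yaw(S,*p),pose)-o).ravel(),[.4,-.26,-.46]);print(r.x,np.degrees(r.x[2]),r.fun.round(1))
Rm=R.from_rotvec(pose[1]).as_matrix()
print(Rm.T@(np.r_[r.x[:2],.004]-pose[0]))
```

```text
[ 0.39692996 -0.26354431 -0.40182458] -23.022852704966272 [ 0.4 -1.3 -0.7 -0.3  1.   0.9 -0.4  1.6 -0.5 -0.9  0.  -0.2]
[ 0.00290208 -0.00321413  0.15959654]
```

Emit:
{"fn": "send_rows", "kwargs": {"motion": [[[0.001,-0.001,0.03],-2],[[0.003,-0.003,0.07],-4],[[0.003,-0.003,0.105],-4],[[0.003,-0.003,0.13],-4],[[0.003,-0.003,0.148],-4],[[0.003,-0.003,0.158],-4],[[0.003,-0.003,0.158],-4]], "jaw": 0.06}}

```text
t: 2.95
tool_pos: [0.3966, -0.2631, 0.0052]
orientation: [-0.624, -3.078, -0.001]
force: [0.0, 0.0, 1.4]
opening: 0.0598
```

Emit:
{"fn": "send_rows", "kwargs": {"motion": [[[0,0,0],0],[[0,0,0],0],[[0,0,0],0],[[0,0,0],0],[[0,0,0],0]], "jaw": 0.02, "squeeze": 40}}

```text
t: 3.58
tool_pos: [0.3974, -0.2636, 0.0063]
orientation: [0.623, 3.078, -0.001]
force: [-0.5, 1.1, 5.0]
opening: 0.0358
```

Run:
```python
from h import *
s=monitor.read_state();print(s['t'],s['tool_pos'],s['orientation'],s['q'],s['opening'],s['force'])
w=eyes.read_camera('wrist')[:,:,::-1].copy();cv2.imwrite('pics/w2.png',w)
```

```text
3.575 [ 0.39744707 -0.26360946  0.00627082] [ 6.22553444e-01  3.07841143e+00 -6.41934775e-04] [-6.93239237e-01  1.87217793e-02  2.01748376e+00  5.42308734e-05
  1.10443449e+00 -1.86497826e+00] 0.03584484360429393 [-0.51715391  1.12896255  4.95936648]
```

View pics/w2.png

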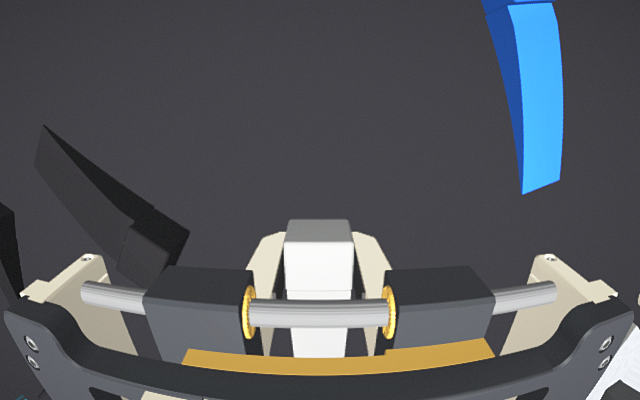

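Emit:
{"fn": "send_rows", "kwargs": {"motion": [[[0,0,-0.01],0],[[0,0,-0.03],0],[[0,0,-0.06],0],[[0.003,0.015,-0.06],-1],[[0.01,0.05,-0.06],-2],[[0.019,0.09,-0.06],-4],[[0.028,0.135,-0.06],-6],[[0.037,0.18,-0.06],-8],[[0.046,0.222,-0.06],-10],[[0.053,0.257,-0.06],-11],[[0.057,0.275,-0.06],-12],[[0.058,0.282,-0.06],-12]]}}

```text
t: 5.12
tool_pos: [0.4521, 0.0207, 0.0645]
orientation: [-0.294, -3.126, -0.0]
force: [-0.4, 0.1, -1.0]
opening: 0.0359
```

Emit:
{"fn": "send_rows", "kwargs": {"motion": [[[0,0,0.0],0],[[0,0,0],0]]}}

```text
t: 5.38
tool_pos: [0.4528, 0.0185, 0.0653]
orientation: [-0.298, -3.127, 0.0]
force: [0.5, -0.7, -0.0]
opening: 0.0358
```

Run:
```python
from h import *
s=monitor.read_state();print(s['t'],s['tool_pos'],s['orientation'],s['opening'],s['force'])
Rm=R.from_rotvec(s['orientation']).as_matrix();print('yaw',np.degrees(np.arctan2(Rm[1,0],Rm[0,0])),Rm[:,2])
for n in('wrist','side','top'):
    cv2.imwrite(f'pics/{n}3.png',eyes.read_camera(n)[:,:,::-1])
a=cv2.imread('pics/side3.png')[110:260,180:420];b=cv2.imread('pics/top3.png')[60:300,200:440]
im=np.zeros((600,800,3),np.uint8);im[:250,:400]=cv2.resize(a,(400,250),interpolation=2);im[:400,400:]=cv2.resize(b,(400,400),interpolation=2)
w=cv2.imread('pics/wrist3.png');im[350:600,:400]=cv2.resize(w,(400,250),interpolation=3)
cv2.imwrite('pics/c3.png',im)
```

```text
5.375 [0.45283817 0.01851875 0.0653462 ] [-2.98455443e-01 -3.12686610e+00  3.65996621e-04] 0.03577643737808149 [ 0.53087433 -0.68330349 -0.02310989]
yaw 169.09541080929347 [-5.35043838e-04 -1.83028764e-04 -9.99999840e-01]
```

View pics/c3.png

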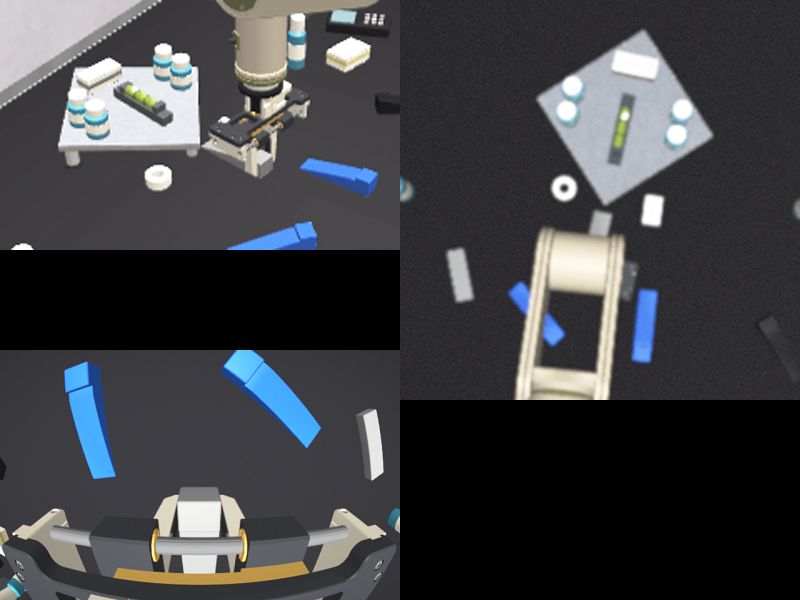

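Emit:
{"fn": "send_rows", "kwargs": {"motion": [[[0,0,0.02],0],[[0,0,0.04],0],[[0,0,0.052],0],[[0,0,0.057],0],[[0,0,0.0595],0],[[0,0,0.0595],0]]}}

```text
t: 6.28
tool_pos: [0.4537, 0.019, 0.0067]
orientation: [0.297, 3.127, 0.0]
force: [0.7, -0.0, -1.0]
opening: 0.0362
```

```bash
cat > look.py <<'E'
import sys
from h import *
k=sys.argv[1]
s=monitor.read_state();print(s['t'],s['tool_pos'].round(4),'f',s['force'].round(2),'open',s['opening'])
F=np.array([.6253,-.0145]);a=np.radians(-10.95)
d=s['tool_pos'][:2]-F;gx=d@[np.cos(a),np.sin(a)];gy=d@[-np.sin(a),np.cos(a)]
print('grip in stand',gx,gy,'tip x',gx+.133)
for n in('side','top'): cv2.imwrite(f'pics/{n}{k}.png',eyes.read_camera(n)[:,:,::-1])
S=cv2.imread(f'pics/side{k}.png');T=cv2.imread(f'pics/top{k}.png')
im=np.zeros((600,800,3),np.uint8)
im[:250,:400]=cv2.resize(S[110:260,180:420],(400,250),interpolation=2)
im[300:600,:400]=cv2.resize(S[150:195,235:295],(400,300),interpolation=2)
im[:300,400:]=cv2.resize(T[150:240,280:400],(400,300),interpolation=2)
im[300:600,400:]=cv2.resize(T[112:166,302:374],(400,300),interpolation=2)
cv2.imwrite(f'pics/c{k}.png',im)
E
python3 look.py 4
```

```text
6.275 [0.4537 0.019  0.0067] f [ 0.66 -0.03 -0.96] open 0.03621780679853989
grip in stand -0.17482797902661937 0.0003125815648954422 tip x -0.04182797902661936
```

View pics/c4.png

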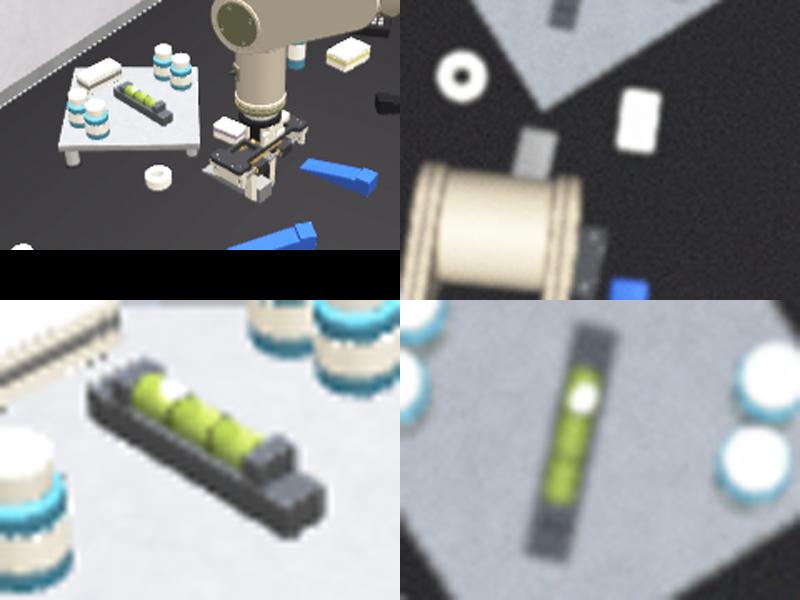

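Emit:
{"fn": "send_rows", "kwargs": {"motion": [[[-0.001,0,0.0005],0],[[-0.004,0,0.0005],0],[[-0.009,0,0.0005],0],[[-0.014,0,0.0005],0],[[-0.019,0,0.0005],0],[[-0.024,0,0.0005],0],[[-0.029,0,0.0005],0],[[-0.033,0,0.0005],0],[[-0.035,0,0.0005],0],[[-0.036,0,0.0005],0],[[-0.036,0,0.0005],0]]}}

```text
t: 7.75
tool_pos: [0.4889, 0.0123, 0.0063]
orientation: [0.297, 3.127, 0.0]
force: [-2.9, 0.7, 6.5]
opening: 0.0355
```

Emit:
{"fn": "send_rows", "kwargs": {"motion": [[[-0.0005,0,0],0],[[-0.0015,0,0],0],[[-0.0025,0,0],0],[[-0.0035,0,0],0],[[-0.0045,0,0],0],[[-0.0055,0,0],0],[[-0.0065,0,0],0],[[-0.0075,0,0],0],[[-0.0085,0,0],0],[[-0.0095,0,0],0],[[-0.01,0,0],0]]}}

```text
t: 9.12
tool_pos: [0.4985, 0.0105, 0.0063]
orientation: [0.297, 3.127, 0.0]
force: [-4.5, -0.2, 8.0]
opening: 0.0357
```

```bash
python3 look.py 5
```

```text
9.125 [0.4985 0.0105 0.0063] f [-4.49 -0.24  7.97] open 0.03573230398570574
grip in stand -0.12919852534669804 0.00044268270591692194 tip x 0.003801474653301967
```

View pics/c5.png

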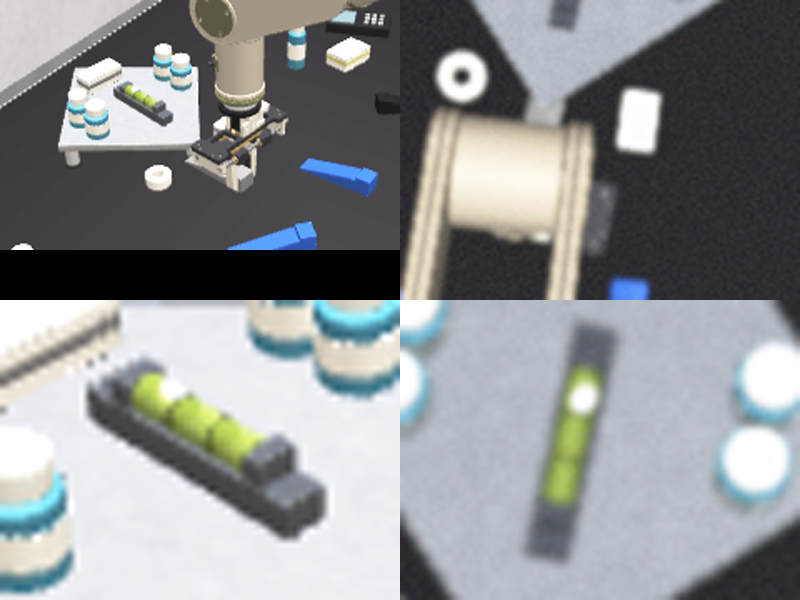

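Emit:
{"fn": "send_rows", "kwargs": {"motion": [[[-0.0005,0,-0.0002],0],[[-0.0015,0,-0.0002],0],[[-0.0025,0,-0.0002],0],[[-0.0035,0,-0.0002],0],[[-0.0045,0,-0.0002],0],[[-0.0055,0,-0.0002],0],[[-0.0065,0,-0.0002],0],[[-0.0075,0,-0.0002],0],[[-0.0085,0,-0.0002],0],[[-0.0095,0,-0.0002],0],[[-0.01,0,-0.0002],0]]}}

```text
t: 10.6
tool_pos: [0.5083, 0.0086, 0.0063]
orientation: [-0.297, -3.127, -0.0]
force: [-3.8, 0.8, 7.1]
opening: 0.0359
```

Emit:
{"fn": "send_rows", "kwargs": {"motion": [[[-0.0005,0,0],0],[[-0.0015,0,0],0],[[-0.0025,0,0],0],[[-0.0035,0,0],0],[[-0.0045,0,0],0],[[-0.0055,0,0],0],[[-0.0065,0,0],0],[[-0.0075,0,0],0],[[-0.0085,0,0],0],[[-0.0095,0,0],0],[[-0.01,0,0],0]]}}

```text
t: 11.98
tool_pos: [0.5181, 0.0067, 0.0063]
orientation: [0.297, 3.127, 0.0]
force: [-4.3, 0.9, 6.7]
opening: 0.0358
```

```bash
python3 look.py 6
```

```text
11.975 [0.5181 0.0067 0.0063] f [-4.3   0.91  6.69] open 0.03576509995813284
grip in stand -0.10923225195636833 0.0004325348918893905 tip x 0.023767748043631673
```

View pics/c6.png

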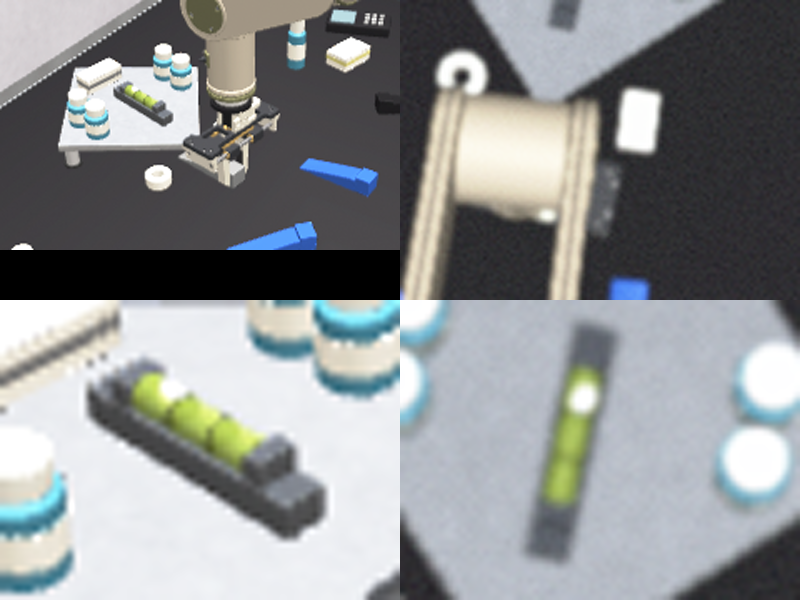

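Emit:
{"fn": "send_rows", "kwargs": {"motion": [[[-0.0005,0,-0.0001],0],[[-0.0015,0,-0.0001],0],[[-0.0025,0,-0.0001],0],[[-0.0035,0,-0.0001],0],[[-0.0045,0,-0.0001],0],[[-0.0055,0,-0.0001],0],[[-0.0065,0,-0.0001],0],[[-0.0075,0,-0.0001],0],[[-0.0085,0,-0.0001],0],[[-0.0095,0,-0.0001],0],[[-0.01,0,-0.0001],0]]}}

```text
t: 13.45
tool_pos: [0.5248, 0.0055, 0.0061]
orientation: [-0.296, -3.121, -0.001]
force: [-21.5, 4.3, 22.9]
opening: 0.0357
```

```bash
python3 look.py 7
```

```text
13.45 [0.5248 0.0055 0.0061] f [-21.46   4.29  22.91] open 0.035689929766974104
grip in stand -0.10242397294515974 0.0005714347738592536 tip x 0.030576027054840263
```

View pics/c7.png

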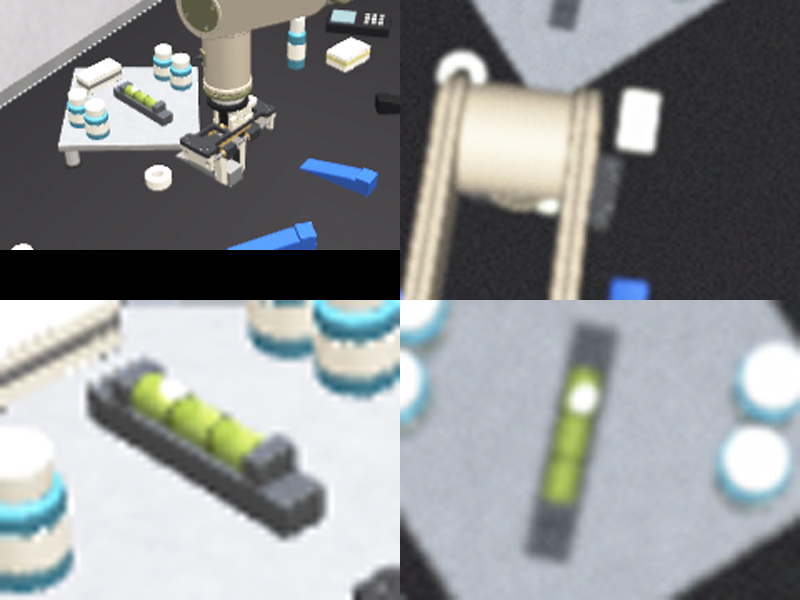

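Emit:
{"fn": "send_rows", "kwargs": {"motion": [[[0.0005,0,-0.0004],0],[[0.001,0,-0.0008],0],[[0.001,0,-0.001],0],[[0.001,0,-0.001],0]]}}

```text
t: 14.05
tool_pos: [0.5249, 0.0055, 0.0062]
orientation: [-0.297, -3.124, -0.001]
force: [-7.2, 2.8, 5.2]
opening: 0.036
```

Emit:
{"fn": "send_rows", "kwargs": {"motion": [[[-0.0005,0,-0.0001],0],[[-0.001,0,-0.0002],0],[[-0.0015,0,-0.0003],0],[[-0.002,0,-0.0004],0],[[-0.0025,0,-0.0005],0],[[-0.0025,0,-0.0005],0]]}}

```text
t: 14.8
tool_pos: [0.5265, 0.0051, 0.0061]
orientation: [-0.297, -3.122, -0.001]
force: [-10.1, 2.9, 4.9]
opening: 0.0358
```

Emit:
{"fn": "send_rows", "kwargs": {"motion": [[[-0.0006,0,-0.0001],0],[[-0.0012,0,-0.0002],0],[[-0.0018,0,-0.0002],0],[[-0.0024,0,-0.0003],0],[[-0.003,0,-0.0003],0],[[-0.0036,0,-0.0003],0],[[-0.0042,0,-0.0003],0],[[-0.0048,0,-0.0003],0],[[-0.005,0,-0.0003],0]]}}

```text
t: 15.92
tool_pos: [0.5312, 0.004, 0.0062]
orientation: [-0.297, -3.121, -0.0]
force: [-9.0, 1.9, 2.3]
opening: 0.0357
```

```bash
python3 look.py 8
```

```text
15.925 [0.5312 0.004  0.0062] f [-9.05  1.86  2.33] open 0.03574384985953297
grip in stand -0.09586054021750312 0.0003201056966082687 tip x 0.037139459782496886
```

View pics/c8.png

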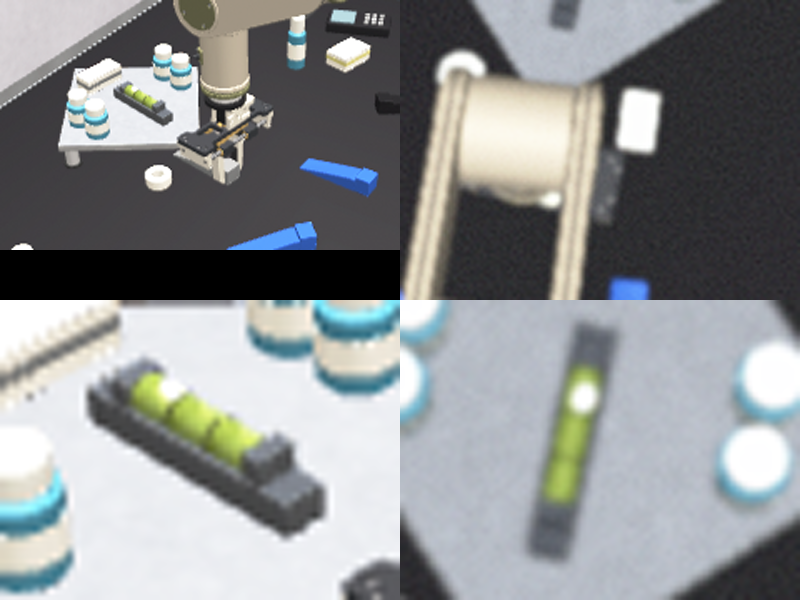

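Emit:
{"fn": "send_rows", "kwargs": {"motion": [[[-0.0007,0,0],0],[[-0.0014,0,0],0],[[-0.0021,0,0],0],[[-0.0028,0,0],0],[[-0.0035,0,0],0],[[-0.0042,0,0],0],[[-0.0049,0,0],0],[[-0.0056,0,0],0],[[-0.0063,0,0],0],[[-0.007,0,0],0],[[-0.0077,0,0],0]]}}

```text
t: 17.4
tool_pos: [0.5389, 0.0025, 0.0062]
orientation: [-0.297, -3.122, -0.0]
force: [-9.2, 1.4, 2.6]
opening: 0.0358
```

Emit:
{"fn": "send_rows", "kwargs": {"motion": [[[-0.0007,0,0],0],[[-0.0014,0,0],0],[[-0.0021,0,0],0],[[-0.0028,0,0],0],[[-0.0035,0,0],0],[[-0.0042,0,0],0],[[-0.0049,0,0],0],[[-0.0056,0,0],0],[[-0.0063,0,0],0],[[-0.007,0,0],0],[[-0.0077,0,0],0]]}}

```text
t: 18.77
tool_pos: [0.5465, 0.0011, 0.0062]
orientation: [-0.297, -3.122, -0.0]
force: [-9.9, 1.9, 2.7]
opening: 0.036
```

```bash
python3 look.py 9
```

```text
18.775 [0.5465 0.0011 0.0062] f [-9.9   1.95  2.66] open 0.03598806511973557
grip in stand -0.08033381096958189 0.0003344741901777134 tip x 0.052666189030418115
```

View pics/c9.png

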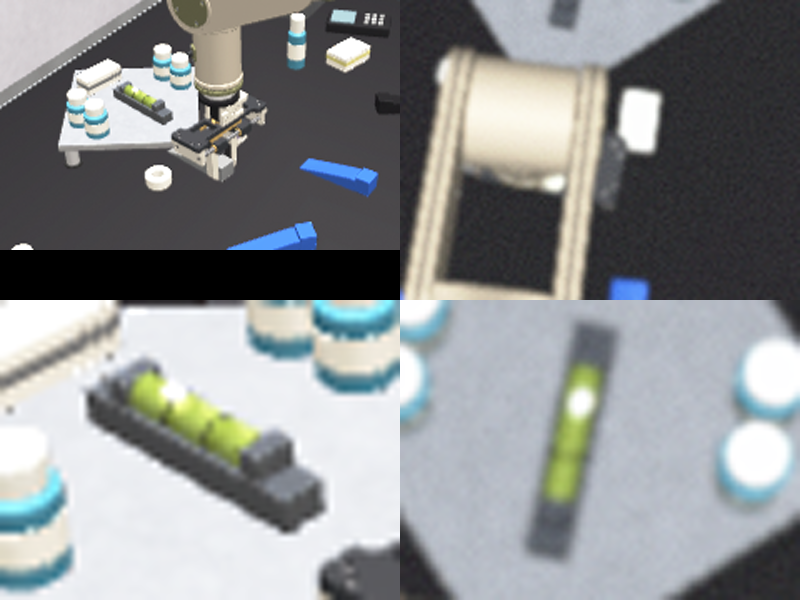

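```bash
cat > bub.py <<'E'
import sys
from h import *
def bub(k):
    for n,(x0,x1,y0,y1) in(('top',(318,350,110,166)),('side',(245,290,150,190))):
        im=cv2.imread(f'pics/{n}{k}.png')[y0:y1,x0:x1].astype(float)
        f=6;im=cv2.resize(im,None,fx=f,fy=f,interpolation=2)
        b,g,r=im[:,:,0],im[:,:,1],im[:,:,2]
        gm=((g-b)>50).astype(np.uint8)
        wq=((np.minimum(b,g)>175)).astype(np.uint8)
        # tube = closing of green
        N,l,st,c=cv2.connectedComponentsWithStats(cv2.morphologyEx(gm,cv2.MORPH_CLOSE,np.ones((25,25),np.uint8)))
        i=1+np.argmax(st[1:,4]);hull=cv2.convexHull(np.argwhere(l==i)[:,::-1].astype(np.int32))
        hm=np.zeros_like(gm);cv2.fillConvexPoly(hm,hull,1)
        p=np.argwhere(hm)[:,::-1].astype(float);m=p.mean(0);u,s,v=np.linalg.svd(p-m,full_matrices=False);d=v[0]
        if d[1]>0:d=-d   # toward far/up in image
        t=(p-m)@d;L=t.max()-t.min();mid=(t.max()+t.min())/2
        q=np.argwhere(hm*wq)[:,::-1];tw=(q-m)@d
        w=np.clip(b-g*.45,0,None)*hm; 
        print(k,n,'tube px',round(L/f,1),'bubble mm',round((np.median(tw)-mid)/L*84,1),'ext',((tw.min()-mid)/L*84).round(1),((tw.max()-mid)/L*84).round(1),'n',len(q))
for k in sys.argv[1:]:bub(k)
E
python3 bub.py 0 6 8 9
```

```text
0 top tube px 24.4 bubble mm 23.9 ext 15.1 33.1 n 679
0 side tube px 20.6 bubble mm 18.4 ext -41.0 29.3 n 472
6 top tube px 24.4 bubble mm 24.0 ext 15.0 33.3 n 696
6 side tube px 20.6 bubble mm 17.3 ext -41.3 29.7 n 551
8 top tube px 24.4 bubble mm 23.9 ext 14.8 33.3 n 683
8 side tube px 20.4 bubble mm 18.9 ext -39.9 29.5 n 474
9 top tube px 24.2 bubble mm 19.6 ext 10.0 28.8 n 692
9 side tube px 20.2 bubble mm 14.5 ext -40.3 27.3 n 498
```

Emit:
{"fn": "send_rows", "kwargs": {"motion": [[[-0.0007,0,0],0],[[-0.0014,0,0],0],[[-0.0021,0,0],0],[[-0.0028,0,0],0],[[-0.0035,0,0],0],[[-0.0042,0,0],0],[[-0.0049,0,0],0],[[-0.0056,0,0],0],[[-0.0063,0,0],0],[[-0.007,0,0],0],[[-0.0077,0,0],0]]}}

```text
t: 20.25
tool_pos: [0.5541, -0.0003, 0.0061]
orientation: [-0.297, -3.122, -0.0]
force: [-8.9, 1.2, 1.8]
opening: 0.0358
```

Emit:
{"fn": "send_rows", "kwargs": {"motion": [[[-0.0007,0,0],0],[[-0.0014,0,0],0],[[-0.0021,0,0],0],[[-0.0028,0,0],0],[[-0.0035,0,0],0],[[-0.0042,0,0],0],[[-0.0049,0,0],0],[[-0.0056,0,0],0],[[-0.0063,0,0],0],[[-0.007,0,0],0],[[-0.007,0,0],0],[[-0.007,0,0],0]]}}

```text
t: 21.75
tool_pos: [0.5613, -0.0017, 0.0062]
orientation: [-0.297, -3.122, -0.0]
force: [-7.0, 1.6, 0.5]
opening: 0.0355
```

```bash
python3 look.py 10;python3 bub.py 10
```

```text
21.75 [ 0.5613 -0.0017  0.0062] f [-6.95  1.64  0.48] open 0.03548929439084222
grip in stand -0.0652706173087559 0.0003801509032062521 tip x 0.06772938269124411
10 top tube px 24.1 bubble mm 4.5 ext -4.0 13.2 n 615
10 side tube px 20.2 bubble mm 3.4 ext -41.4 25.5 n 597
```

View pics/c10.png

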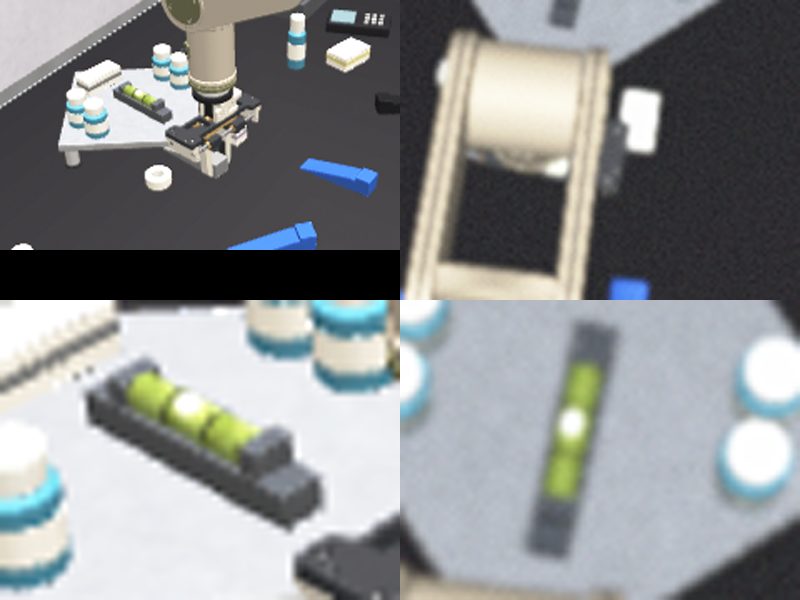

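Emit:
{"fn": "send_rows", "kwargs": {"motion": [[[-0.0006,0,0],0],[[-0.0012,0,0],0],[[-0.0018,0,0],0],[[-0.0024,0,0],0],[[-0.003,0,0],0],[[-0.0036,0,0],0],[[-0.0042,0,0],0],[[-0.0047,0,0],0],[[-0.0047,0,0],0],[[-0.0047,0,0],0],[[-0.0047,0,0],0],[[-0.0047,0,0],0]]}}

```text
t: 23.35
tool_pos: [0.5659, -0.0026, 0.0062]
orientation: [-0.297, -3.123, -0.0]
force: [-6.6, 1.5, 0.5]
opening: 0.0355
```

```bash
python3 look.py 11;python3 bub.py 11
```

```text
23.35 [ 0.5659 -0.0026  0.0062] f [-6.59  1.46  0.47] open 0.035542110515811125
grip in stand -0.06054902605441542 0.00040347078762655204 tip x 0.07245097394558458
11 top tube px 24.2 bubble mm -0.1 ext -8.9 9.2 n 674
11 side tube px 20.3 bubble mm 0.6 ext -38.6 26.9 n 614
```

Emit:
{"fn": "send_rows", "kwargs": {"motion": [[[0.0003,0,0],0],[[0.0005,0,0],0],[[0.0005,0,0],0]]}}

```text
t: 23.82
tool_pos: [0.5659, -0.0026, 0.0063]
orientation: [-0.297, -3.124, -0.0]
force: [-5.5, 1.0, -3.2]
opening: 0.0356
```

Emit:
{"fn": "send_rows", "kwargs": {"motion": [[[0,0,0],0],[[0,0,0],0],[[0,0,0],0],[[0,0,0],0],[[0,0,0],0]], "jaw": 0.06}}

```text
t: 24.45
tool_pos: [0.568, -0.003, 0.0078]
orientation: [0.297, 3.127, 0.0]
force: [0.7, 0.7, -0.2]
opening: 0.06
```

```bash
python3 look.py 12;python3 bub.py 12
```

```text
24.45 [ 0.568  -0.003   0.0078] f [ 0.71  0.71 -0.16] open 0.06001679406155839
grip in stand -0.058461868567926706 0.0004298748154930466 tip x 0.0745381314320733
12 top tube px 24.3 bubble mm -0.1 ext -9.1 9.0 n 663
12 side tube px 20.3 bubble mm 0.6 ext -38.6 26.9 n 615
```

View pics/c12.png

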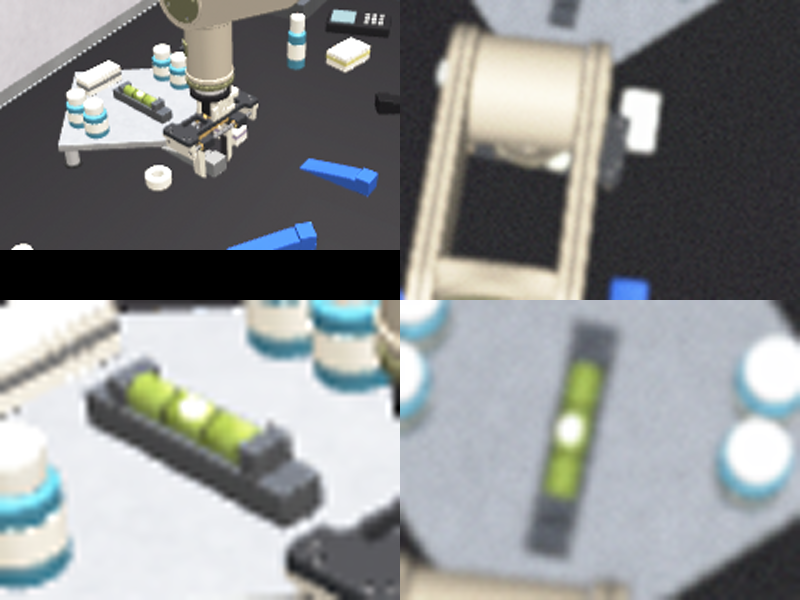

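The bubble stayed centred after release: -0.1 mm in the top view, and between the lines in the side view. I'll retreat backwards, then up.

Emit:
{"fn": "send_rows", "kwargs": {"motion": [[[0.003,0,0],0],[[0.01,0,0],0],[[0.02,0,0],0],[[0.03,0,-0.005],0],[[0.04,0,-0.015],0],[[0.05,0,-0.03],0],[[0.06,0,-0.055],0],[[0.07,0,-0.085],0],[[0.08,0,-0.11],0],[[0.085,0,-0.12],0],[[0.085,0,-0.12],0],[[0.085,0,-0.12],0]]}}

```text
t: 26.05
tool_pos: [0.4838, 0.0131, 0.1266]
orientation: [-0.297, -3.126, 0.0]
force: [-0.1, -0.0, 0.2]
opening: 0.0599
```

```bash
python3 look.py 13;python3 bub.py 13
```

```text
26.05 [0.4838 0.0131 0.1266] f [-0.11 -0.03  0.17] open 0.05992279445402218
grip in stand -0.14414397556487718 0.0002228854202127352 tip x -0.011143975564877173
13 top tube px 24.2 bubble mm 0.0 ext -8.9 9.3 n 671
13 side tube px 20.3 bubble mm 0.9 ext -37.1 26.9 n 567
```

View pics/c13.png

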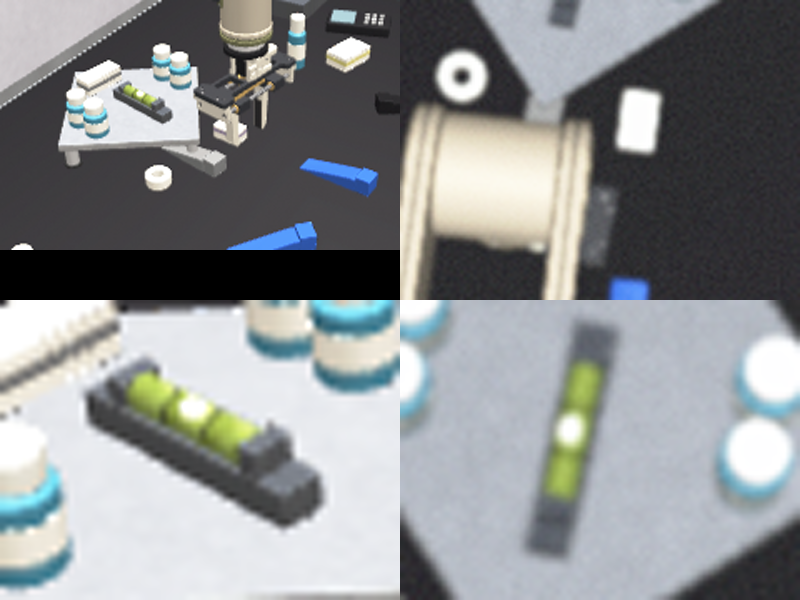

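View pics/side13.png

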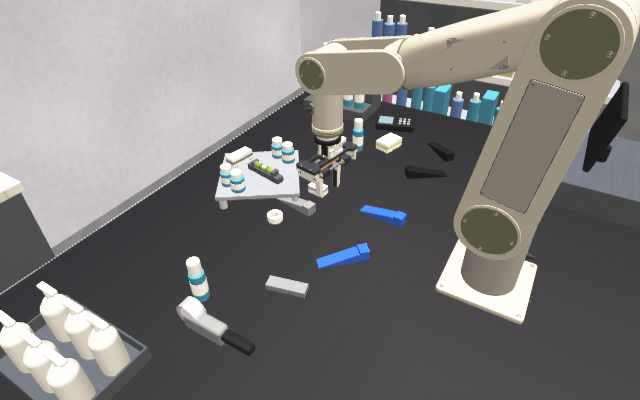

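The shim lies flat under the low foot (side ~(297,203)). The bubble is between the lines, the other items are where they were, and the robot is clear.

```bash
python3 -c "
from plant import ticket
print(ticket.close_job())"
```

```text
the job is handed in; nothing more can be done
None
```

The shim is wedged flat under the stand's low foot and the level's bubble is centred. I handed the job in at about 26 s; the hand-in reports no verdict.

**What I did:** I picked the grey tapered shim, not the flat packer or the blue and black look-alikes. I carried it over, set it down in line with the stand's middle, and eased it in to about 72 mm past the foot point. Then I released it and backed the arm clear.

**Last checks:**
- **Bubble:** the top camera put it at 0.0 mm, unchanged by the release and retreat. The side camera gave +0.9 mm, but that reading is rougher and was already several mm off before the push. Both are inside the 4 mm limit.
- **Robot:** after the retreat it touches nothing, with the wrist force near zero.
- **Other things on the counter:** they look unmoved in the images; I did not measure them.

**What went less well:** at first contact the wrist force briefly reached about 21 N sideways and 23 N downwards, because the arm was bearing on the counter. I eased off at once, and the rest of the push took about 7–10 N. I could not measure the force between shim and stand directly. I put it at roughly 10 N during that spike, under the 15 N limit, but that is only an estimate.

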